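Load the pipetting workstation's deck plate

TASK

Get the deck plate ready for the next pipetting run: take the large brown bottle, the small brown bottle, the dropper bottle and the yellow tip box from the bench and put each into the carrier on the aluminium plate that fits it - every bottle into the cup of its own size, the tip box between the four corner guides. Each must sit upright, right down on the floor of its carrier, and none may be knocked over on the way.

Things in the scene. Friction and masses are not known exactly. Their poses are not given: they have to be found in the camera images.
- brown_large_mid (a point): LARGE BROWN BOTTLE, loose, upright, right of the deck plate: ribbed blue screw cap, 134 mm tall, 0.24 kg; round body 62 mm across up to 90 mm above its foot, then a shoulder; cap 37 mm across from 112 mm up. The point is on its axis, half-way up, 67 mm above its foot; z up. Bottles along the back of the bench are scenery.
- brown_small_mid (a point): SMALL BROWN BOTTLE, loose, upright, right of the deck plate: ribbed white screw cap, 99 mm tall, 0.11 kg; round body 48 mm across up to 63 mm above its foot, then a shoulder; cap 32 mm across from 81 mm up. The point is on its axis, half-way up, 49.5 mm above its foot; z up.
- dropper_mid (a point): DROPPER BOTTLE, loose, upright, right of the deck plate: slim, white, with a pointed blue tip, 85 mm tall, 0.03 kg; round body 29 mm across up to 40 mm above its foot, then a shoulder, a neck ring 17 mm across at 52 to 66 mm and a 12 mm tip. The point is on its axis, half-way up, 42.5 mm above its foot; z up.
- tip_box_mid (a point): TIP BOX, loose, lid up, right of the deck plate: yellow box of white pipette tips under a clear lid (it stays shut), 66 mm wide along its x, 118 mm long along its y, 71 mm tall, 0.16 kg, straight sides, turned by up to 0.5 rad. Grasp it across the 66 mm. The point is the middle of the box, 35.5 mm above its foot; z up, y along the long side.
- wide_cup_floor (a point): Fixed bottle carrier on the deck plate: square black foot with a grey round cup, inner diameter 74 mm, 24 mm deep, wall 4 mm; the lip flares over its top 8 mm to 84 mm as a lead-in. The point is the middle of the cup's floor, on which the bottle rests, 20 mm above the worktop (rim 44 mm); z up. The widest of the three cups.
- medium_cup_floor (a point): Fixed bottle carrier on the deck plate: square black foot with a grey round cup, inner diameter 60 mm, 20 mm deep, wall 4 mm; the lip flares over its top 8 mm to 70 mm as a lead-in. The point is the middle of the cup's floor, on which the bottle rests, 20 mm above the worktop (rim 40 mm); z up. The middle one of the three cups by width.
- narrow_cup_floor (a point): Fixed bottle carrier on the deck plate: square black foot with a grey round cup, inner diameter 40 mm, 14 mm deep, wall 4 mm; the lip flares over its top 8 mm to 50 mm as a lead-in. The point is the middle of the cup's floor, on which the bottle rests, 20 mm above the worktop (rim 34 mm); z up. The narrowest of the three cups.
- tip_nest_floor (a point): Fixed tip-box carrier on the deck plate: oblong black foot with four grey corner guides round a pocket 76 mm along its x, 128 mm along its y. The guides rise 14 mm over the pocket's floor, the upper 7 mm leaning out about 4 mm as a lead-in. The point is the middle of the floor, 19 mm above the worktop; z up, y along the pocket's long side. The box fits either way round.
- deck: Fixed aluminium deck plate, 270 mm along its x, 286 mm along its y, top 13 mm above the worktop, low black handles front and back, turned by up to 0.2 rad. It bears the four carriers two by two, 145 mm apart along x and 135 mm along y, turned as the plate is; which carrier stands where varies. Origin: middle of the plate, on the worktop.
Not all that is in view belongs to the job. Leave any green or orange look-alike of the part that bears brown_large_mid alone. What is shaped like the part that bears tip_box_mid but purple is not meant.

How it is judged (in metres and radians):
At the end, for the whole second after the job is handed in: Large brown bottle in the wide cup, small one in the medium cup, dropper bottle in the narrow cup: within 9 mm of the axis, tilt under 0.1 rad, within 4 mm of the floor. Tip box in its carrier: 10 mm, tilt 0.1 rad, long side within 0.12 rad, 4 mm off the floor. All at rest (horizontal distance between brown_large_mid and wide_cup_floor below 0.009 m and z of brown_large_mid in the frame of wide_cup_floor between 0.061 and 0.071 m and angle between each of brown_large_mid, brown_small_mid, dropper_mid, tip_box_mid's own z axis and vertical below 0.1 rad and horizontal distance between brown_small_mid and medium_cup_floor below 0.009 m and z of brown_small_mid in the frame of medium_cup_floor between 0.0435 and 0.0535 m and horizontal distance between dropper_mid and narrow_cup_floor below 0.009 m and z of dropper_mid in the frame of narrow_cup_floor between 0.0365 and 0.0465 m and horizontal distance between tip_box_mid and tip_nest_floor below 0.01 m and z of tip_box_mid in the frame of tip_nest_floor between 0.0295 and 0.0395 m and angle between the y axis of tip_box_mid and the y axis of tip_nest_floor, either way round below 0.12 rad and linear speed of each of brown_large, brown_small, dropper, tip_box below 0.02 m/s); the robot touches nothing.
It fails at once if the large brown bottle is knocked over (angle between brown_large_mid's own z axis and vertical above 0.8 rad).
It fails at once if the small brown bottle is knocked over (angle between brown_small_mid's own z axis and vertical above 0.8 rad).
It fails at once if the dropper bottle is knocked over (angle between dropper_mid's own z axis and vertical above 0.8 rad).
It fails at once if the tip box is knocked over (angle between tip_box_mid's own z axis and vertical above 0.8 rad).
It also fails if it takes over 115 s, if anything falls off the work surface, if the arm or the gripper's body presses on something with over 40 N, if the wrist force passes 120 N, or if a joint passes its speed limit or range.

ROBOT

A 7-joint arm with a two-finger parallel gripper is mounted at the origin on a cart in front of the work surface, level with it; the furniture and walls round the work are solid. World frame = base frame: x ahead of the robot, y to its left, z up, the work surface at z = 0. Lengths are in m, angles in degrees, forces in N, time in s.
With the tool pointing down it reaches from about 0.4 to 0.85 m from the base axis. Payload 4.5 kg.
Tool frame: the origin (TCP) lies at the very end of the fingers, on their centre line; the grasp point (between the pads) lies 19 mm behind it; z points along the fingers, y is the line along which they close (so a half turn about z gives the same grasp; the last joint's range is limited). The gripper opens to 88 mm and grips with 3 to 60 N. Pads are 18 mm wide; open, the fingers measure 123 mm over their backs; the gripper's body (75 mm by 187 mm) begins 45 mm behind the grasp point.
Start: joints at [74.072, 39.483, -11.15, 89.685, 9.013, 51.709, -12.324], TCP at [0.192, -0.595, 0.239] pointing down, gripper open.
Joint ranges: [-172.22, 172.22], [-26.19, 119.32], [-84.43, 86.54], [7.71, 146.69], [-57.33, 237.33], [2.42, 119.75], [-152.13, 152.13]. Speed limits (degrees/s): [147.25, 147.25, 180, 180, 180, 180, 180].

INTERFACE

Orientations are given as a 3x3 rotation matrix whose columns are the frame's x, y, z axes.
In Python, from plant import readout, get_image, camera_info, workorder gives the robot as it stands.
- The arm moves only by the tool jog_arm, never from a script. Its argument "moves" is a list of rows, each a list of 5 numbers: the shift along the tool's x, y, z in cm, then the turn about the tool's z in degrees, then the closure, from 0 (fully open) to 1 (shut). A call has exactly 8 rows; each row shifts and turns the commanded pose from where the row before left it, along the tool's axes as they then stand; what a row does not reach is not made up. A row lasts 1/8 s, in which the tool goes at most 62.5 mm and 10.7 degrees, less where a joint would pass 70% of its speed; a pose out of reach is approached as far as the arm can. A call with a gripper value outside its range is refused whole. The fingers move at their own pace and stop on an object; the grip force is fixed at half the most. Time passes only in rows, so rows that do not move let the fingers close, or fill a call up. It gives the time, the measured TCP pose, the force, the opening and the grip force at its end, in the units of the state.
- readout.get_state(): the state, without advancing time (a new reading comes with each control period).
- get_image(name): name is "scene" or "side" or "wrist"; returns (picture, depth): 384x512x3 uint8, red, green, blue; 384x512 float32, m along the optical axis (not along the pixel's ray), 0 where there is no reading.
- camera_info(name): a dict with "intrinsics" (3x3 intrinsics, pixels), "xyz" and "rotation" of the camera in the world; the wrist camera has in their place "tool_from_camera" (4x4, takes a point from camera to tool coordinates, whose origin is the TCP and whose axes are the flange's). Camera axes: x right, y up, looking along -z (the intrinsics and any distortion apply to the point x, -y, -z); pixel columns grow to the right and rows downward; lengths in m; the calibration is good to about 2 mm. A picture is of the moment at which its call begins: read the wrist's pose just before it. camera_info takes no time and is no camera call.
- workorder.job_done(): hands the job in; it is judged then, once.
The state is a dict: "time_s": time; "q": joint angles; "joint_velocities": joint speeds; "joint_torque": joint torques, N m; "position": TCP position; "tool_rot": TCP orientation; "contact_force": force on the tool from outside, world axes, zero at the start; "wrist_torque": the same for the moment, N m; "gripper_width": opening from 0.0 (shut) to 1.0 (fully open); "gripper_force": force on a finger pad.
Only numpy, scipy, OpenCV 4.12 (cv2) and the standard library are available. Lean on these libraries where they do the work, as an engineer would, in place of code of your own. Each camera call takes 0.05 s, during which the arm holds its last target. There are 200 camera calls.

## Working session

There is one attempt and no reset: what is moved stays moved. The work goes in short steps, Python scripts to look and compute and a tool call to move; the robot and the scene stay as the last step left them, time stands still between calls to the robot, and variables do not carry over. Pictures are saved under pics/ and viewed, at most 14 in all, crops included, and the job is handed in when it is done.

Besides the shell and the picture viewer there is one more tool, called after "Request:" as a command line: name --pt "numbers of a row" for each row, then --argument value for the rest. jog_arm: Moves the arm, as the interface text tells. Its arguments: {"type":"object","properties":{"moves":{"type":"array","items":{"type":"array","items":{"type":"number"}}}},"required":["moves"]}

```bash
mkdir -p pics; ls; cat > h.py <<'E'
import numpy as np, cv2
from plant import readout, get_image, camera_info, workorder
def snap(n,tag):
    s=readout.get_state(); im,d=get_image(n)
    cv2.imwrite(f'pics/{tag}.png',im[:,:,::-1]); np.savez(f'pics/{tag}.npz',d=d,p=s['position'],R=s['tool_rot'],im=im)
    return im,d,s
def cloud(n,d,s=None):
    c=camera_info(n); K=np.array(c['intrinsics']); v,u=np.indices(d.shape)
    pc=np.stack([(u-K[0,2])/K[0,0]*d,-(v-K[1,2])/K[1,1]*d,-d],-1)
    if 'xyz' in c: R=np.array(c['rotation']);t=np.array(c['xyz'])
    else:
        T=np.array(c['tool_from_camera']);Rt=np.array(s['tool_rot']);R=Rt@T[:3,:3];t=Rt@T[:3,3]+np.array(s['position'])
    P=pc@R.T+t; P[d==0]=np.nan
    return P
E
python3 - <<'E'
from h import *
s=readout.get_state();print(s)
for n in('scene','side','wrist'):
    print(n,camera_info(n)); snap(n,n+'0')
a=cv2.imread('pics/scene0.png');b=cv2.imread('pics/side0.png')
E
```

```text
pics
{'time_s': 0.0, 'q': array([ 74.07047553,  39.53163893, -11.14655986,  89.74423232,
         9.01366459,  51.70976555, -12.32494268]), 'joint_velocities': array([ 0.02649863,  0.11092585, -0.09928189,  0.05094654, -0.0624273 ,
       -0.02786141, -0.00472391]), 'joint_torque': array([ 1.30029157e-04, -5.27564907e+01, -1.26723614e+00, -1.53429902e+01,
       -5.27932984e-02,  6.50344271e-03,  1.67278654e-04]), 'position': array([ 0.19151753, -0.59427489,  0.2379306 ]), 'tool_rot': array([[ 9.51743196e-01,  3.06894822e-01, -6.76469761e-04],
       [ 3.06895540e-01, -9.51741730e-01,  1.67556609e-03],
       [-1.29601942e-04, -1.80231418e-03, -9.99998367e-01]]), 'contact_force': array([-0.21576552, -0.52798184,  0.67543387]), 'wrist_torque': array([-0.00074095,  0.0541258 ,  0.03729578]), 'gripper_force': 0.0, 'gripper_width': 1.0034436505912494}
scene {'intrinsics': array([[390.07045518,   0.        , 255.20574792],
       [  0.        , 390.07045518, 188.81939745],
       [  0.        ,   0.        ,   1.        ]]), 'xyz': array([0.09400582, 0.68316961, 0.50611403]), 'rotation': 
[... 371 characters left out ...]
7]), 'rotation': array([[ 0.99862306,  0.01140098, -0.05120549],
       [-0.05199672,  0.34446416, -0.93735841],
       [ 0.00695165,  0.93873024,  0.34458267]])}
wrist {'intrinsics': array([[329.66853283,   0.        , 251.60317505],
       [  0.        , 329.66853283, 188.10722564],
       [  0.        ,   0.        ,   1.        ]]), 'tool_from_camera': array([[ 4.53883596e-04,  9.59860291e-01,  2.80478190e-01,
         7.22335795e-02],
       [ 9.99999521e-01, -1.92540017e-04, -9.59332566e-04,
         1.47474831e-04],
       [-8.66821961e-04,  2.80478491e-01, -9.59859919e-01,
        -1.46526020e-01],
       [ 0.00000000e+00,  0.00000000e+00,  0.00000000e+00,
         1.00000000e+00]])}
```

View pics/scene0.png

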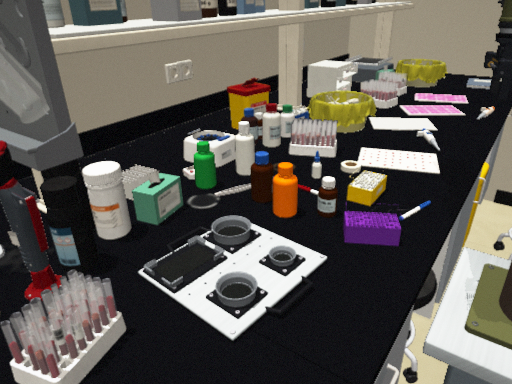

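View pics/side0.png

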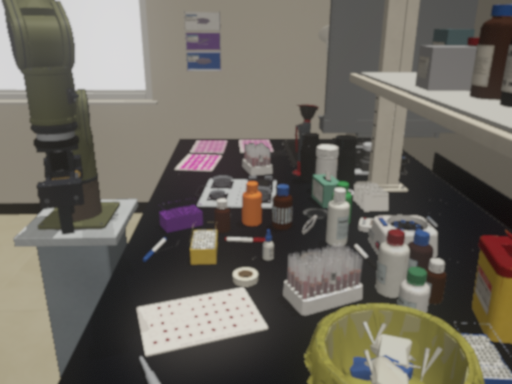

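Scene view. Candidates:
- **Large bottle:** brown with blue cap at (262,175). Look-alikes are green (204,165) and orange (285,190).
- **Small brown bottle:** (328,195).
- **Dropper:** (317,165).
- **Tip box:** yellow at (367,187). The purple one at (371,227) is not meant.
- **Carriers:** nest (187,262), cups at (232,231), (283,257) and (237,290).

Next I'll take close crops.

```bash
python3 - <<'E'
from h import *
a=cv2.imread('pics/scene0.png')
cv2.imwrite('pics/c1.png',cv2.resize(a[135:265,180:420],None,fx=3.3,fy=3.3,interpolation=cv2.INTER_CUBIC))
cv2.imwrite('pics/c2.png',cv2.resize(a[205:330,130:335],None,fx=3.9,fy=3.9,interpolation=cv2.INTER_CUBIC))
z=np.load('pics/scene0.npz');P=cloud('scene',z['d'])
for n,u,v in [('bl body',262,185),('cap',262,158),('bs',328,205),('bscap',328,184),('dr',317,172),('tb',367,185),('purple',371,222),('orange',285,205),('plate',200,300),('plate',320,262),('bench',340,300),('green',204,175)]:
    print(n,np.round(P[v,u],4))
E
```

```text
bl body [ 0.6322 -0.0759  0.0539]
cap [ 0.6401 -0.0891  0.1247]
bs [ 0.4526 -0.104   0.035 ]
bscap [ 0.4599 -0.1119  0.0877]
dr [ 0.5858 -0.3011  0.0185]
tb [ 0.4092 -0.2469  0.0434]
purple [ 0.3294 -0.0667  0.0463]
orange [ 0.539  -0.0416  0.0375]
plate [0.5024 0.3077 0.0128]
plate [0.3751 0.086  0.0127]
bench [ 0.2995  0.1515 -0.0004]
green [ 0.8232 -0.0565  0.0433]
```

View pics/c1.png

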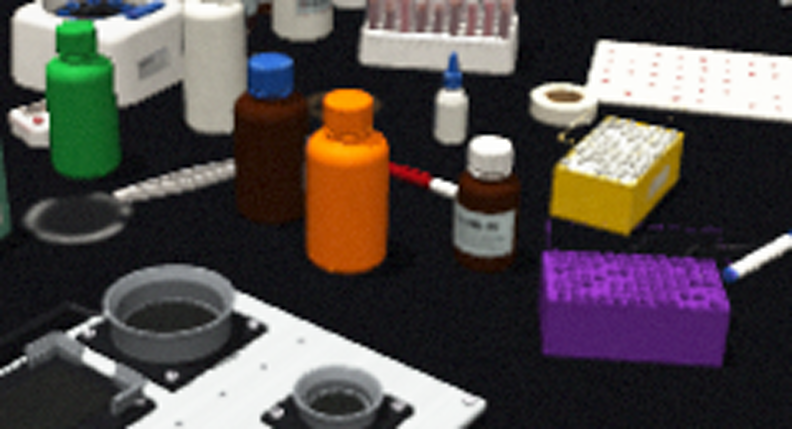

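View pics/c2.png

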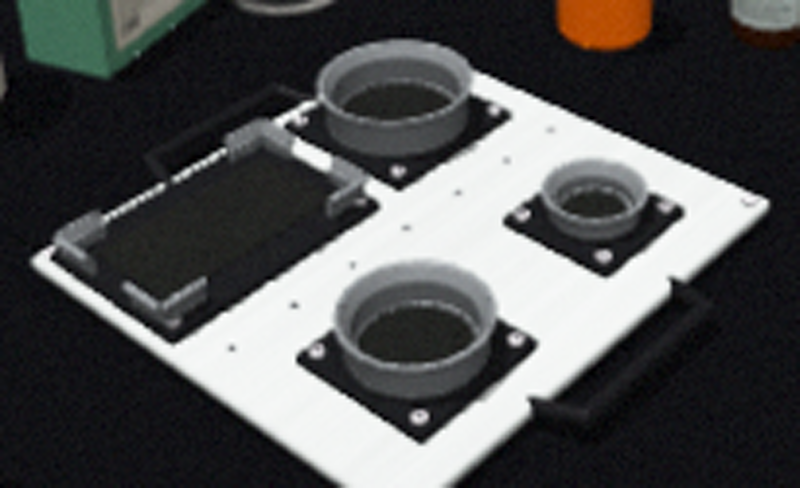

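c1 confirms the brown blue-cap bottle, small brown bottle with white cap, white dropper and yellow box. c2 shows the nest at the left, the two bigger cups (back and front) and the narrow one on the right.

```bash
cat > m.py <<'E'
from h import *
from scipy.optimize import least_squares
import sys
def circ(P,box,zl,r=None,c0=None):
    u0,v0,u1,v1=box; Q=P[v0:v1,u0:u1].reshape(-1,3); Q=Q[(Q[:,2]>zl[0])&(Q[:,2]<zl[1])]
    if c0 is not None: Q=Q[np.hypot(*(Q[:,:2]-c0).T)<.06]
    x0=[*(np.median(Q[:,:2],0)),r or .03]
    f=lambda x:np.hypot(Q[:,0]-x[0],Q[:,1]-x[1])-(r or x[2])
    if r: 
        cam=np.array(CAM[:2]);d=x0[:2]-cam;x0[:2]=x0[:2]+r*d/np.linalg.norm(d)
    o=least_squares(f,x0,loss='soft_l1',f_scale=.001)
    return np.round(o.x,4),len(Q),round(float(np.median(abs(o.fun))),4)
CAM=camera_info('scene')['xyz']
if __name__=='__main__':
    z=np.load('pics/scene0.npz');P=cloud('scene',z['d']);im=z['im'].astype(int)
    for r in(None,.031): print('BL',circ(P,(250,165,273,203),(.02,.085),r,(.65,-.09)))
    print('BLcap',circ(P,(252,148,272,170),(.115,.131),.0185,(.65,-.09)))
    for r in(None,.024): print('BS',circ(P,(315,185,340,217),(.01,.06),r,(.46,-.11)))
    print('BScap',circ(P,(315,172,340,192),(.083,.097),.016,(.46,-.11)))
    print('DR',circ(P,(308,148,326,182),(.005,.038),.0145,(.59,-.31)))
    # plate
    m=(abs(P[...,2]-.013)<.004)&(im.min(2)>150); m[:, :135]=0; m[:205]=0; m[330:]=0
    Q=P[m][:,:2]; c,sz,a=cv2.minAreaRect((Q*1000).astype(np.float32)); print('plate',c,sz,a,len(Q))
    # top rims
    for n,b,h in[('back',(205,210,260,252),.044),('right',(265,240,302,275),.034),('front',(210,268,262,312),.040)]:
        q=P[b[1]:b[3],b[0]:b[2]].reshape(-1,3);q=q[~np.isnan(q[:,2])]
        print(n,'z99',np.percentile(q[:,2],[90,98,99.5]));t=q[q[:,2]>np.percentile(q[:,2],99)-.0035]
        o=least_squares(lambda x:np.hypot(t[:,0]-x[0],t[:,1]-x[1])-x[2],[*t[:,:2].mean(0),.04],loss='soft_l1',f_scale=.002);print(o.x,len(t))
    # tip box yellow
    y=(im[...,0]>110)&(im[...,1]>80)&(im[...,2]<70); y[:165]=0;y[215:]=0;y[:,:340]=0;y[:,395:]=0
    Q=P[y];Q=Q[~np.isnan(Q[:,2])]; print('yel',len(Q),np.percentile(Q,[1,50,99],0))
    w=P[165:210,340:392].reshape(-1,3);w=w[(w[:,2]>.03)&(w[:,2]<.08)]
    c,sz,a=cv2.minAreaRect((w[:,:2]*1000).astype(np.float32));print('box',c,sz,a,np.percentile(w[:,2],[5,50,95]))
    c,sz,a=cv2.minAreaRect((Q[:,:2]*1000).astype(np.float32));print('boxy',c,sz,a)
E
python3 m.py
```

```text
BL (array([ 0.6502, -0.1021,  0.0308]), 475, 0.0009)
BL (array([ 0.6503, -0.1022,  0.031 ]), 475, 0.0009)
BLcap (array([ 0.6507, -0.1032,  0.0185]), 78, 0.001)
BS (array([ 0.4645, -0.1239,  0.024 ]), 340, 0.0007)
BS (array([ 0.4645, -0.1239,  0.024 ]), 340, 0.0007)
BScap (array([ 0.4648, -0.1245,  0.016 ]), 74, 0.0009)
DR (array([ 0.5922, -0.3094,  0.0145]), 98, 0.0012)
plate (406.2748107910156, 73.27615356445312) (698.39306640625, 316.865966796875) 51.75582504272461 5447
back z99 [0.03865056 0.04361178 0.04445525]
[0.58443612 0.11365293 0.04306587] 190
right z99 [0.03105432 0.03397633 0.03457139]
[0.44041141 0.12761958 0.02608939] 137
front z99 [0.0376726  0.04017437 0.04076946]
[0.45327304 0.26174647 0.03597614] 262
yel 518 [[ 3.85359844e-01 -4.35267851e-01 -4.64620757e-04]
 [ 4.04945822e-01 -2.20769404e-01  2.21665533e-02]
 [ 5.06919621e-01 -2.16204138e-01  4.46870660e-02]]
box (401.2248840332031, -202.22344970703125) (89.35543823242188, 274.98602294921875) 13.432082176208496 [0.03243128 0.04415056 0.04891412]
boxy (443.0185546875, -334.4906921386719) (102.68258666992188, 260.3489685058594) 22.19617462158203
```

```bash
python3 - <<'E'
from m import *
z=np.load('pics/scene0.npz');P=cloud('scene',z['d']);im=z['im'].astype(int)
y=(im[...,0]>100)&(im[...,2]<.45*im[...,0])&(im[...,1]>.55*im[...,0]); y[:165]=0;y[212:]=0;y[:,:340]=0;y[:,395:]=0
Q=P[y];Q=Q[(Q[:,2]>.004)&(Q[:,2]<.05)&(np.hypot(Q[:,0]-.43,Q[:,1]-.26)<9)]
Q=Q[(abs(Q[:,0]-.43)<.12)&(abs(Q[:,1]+.27)<.12)]
def f(x):
    c,s=np.cos(x[2]),np.sin(x[2]);dx=Q[:,0]-x[0];dy=Q[:,1]-x[1]
    a=abs(c*dx+s*dy)-.033;b=abs(-s*dx+c*dy)-.059
    return np.where((a<0)&(b<0),np.maximum(a,b),np.hypot(np.maximum(a,0),np.maximum(b,0)))
best=None
for t in np.arange(-.5,.51,.1):
  for cx in(.42,.45):
    o=least_squares(f,[cx,-.27,t],loss='soft_l1',f_scale=.001)
    if best is None or o.cost<best.cost: best=o
print('box',best.x,np.degrees(best.x[2]),len(Q),np.median(abs(best.fun)))
# purple
p=(im[...,2]>1.3*im[...,1])&(im[...,2]>60)&(im[...,0]>60); p[:200]=0;p[250:]=0;p[:,:335]=0;p[:,405:]=0
q=P[p];q=q[(q[:,2]>.004)&(q[:,2]<.08)];print('purple',cv2.minAreaRect((q[:,:2]*1000).astype(np.float32)))
# nest guides
q=P[235:295,140:230].reshape(-1,3);q=q[(q[:,2]>.024)&(q[:,2]<.037)]
a=np.radians(-5.5);ex=np.array([np.cos(a),np.sin(a)]);ey=np.array([-ex[1],ex[0]])
d=q[:,:2]-[.5973,.248];X=d@ex;Y=d@ey;k=(abs(X)<.06)&(abs(Y)<.09)
print('nest',np.percentile(X[k],[1,99]),np.percentile(Y[k],[1,99]),k.sum())
E
python3 - <<'E'
import sys;sys.path.insert(0,'.')
import os;os.chdir('.')
from h import *
z=np.load('pics/side0.npz');P=cloud('side',z['d'])
for n,p in[('bl',(285,208)),('bs',(222,218)),('dr',(268,252)),('tb',(204,245)),('or',(252,205))]: print(n,np.round(P[p[1],p[0]],3))
q=P[np.isfinite(P[...,2])];q=q[(q[:,2]>.02)]
for n,c in[('dr',(.592,-.309))]:
    k=q[(np.hypot(q[:,0]-c[0],q[:,1]-c[1])<.2)&(np.hypot(q[:,0]-c[0],q[:,1]-c[1])>.03)]
    h=np.round(k[:,:2]/.04)*.04
    for u in np.unique(h,axis=0): print(np.round(u,2),round(k[(h==u).all(1)][:,2].max(),3))
E
```

```text
box [ 0.41945835 -0.27869061  0.00654068] 0.3747535760482122 476 0.0007148460930960082
purple ((331.0296325683594, -109.13833618164062), (147.84942626953125, 119.34074401855469), 27.37628173828125)
nest [-0.04483479  0.04495516] [-0.07170363  0.07069503] 339
bl [ 0.659 -0.134  0.072]
bs [ 0.468 -0.153  0.05 ]
dr [ 0.594 -0.329  0.026]
tb [ 0.424 -0.312  0.041]
or [ 0.56 -0.1   0.07]
[ 0.4  -0.36] 0.045
[ 0.4  -0.32] 0.048
[ 0.4  -0.28] 0.05
[ 0.4  -0.24] 0.047
[ 0.44 -0.36] 0.044
[ 0.44 -0.32] 0.07
[ 0.44 -0.28] 0.069
[ 0.44 -0.24] 0.069
[ 0.44 -0.2 ] 0.067
[ 0.48 -0.16] 0.071
[ 0.6  -0.48] 0.035
[ 0.64 -0.52] 0.106
[ 0.64 -0.48] 0.106
[ 0.64 -0.16] 0.062
[ 0.64 -0.12] 0.133
[ 0.68 -0.48] 0.106
[ 0.68 -0.12] 0.132
[ 0.72 -0.48] 0.105
[ 0.72 -0.44] 0.106
[ 0.76 -0.24] 0.12
[ 0.76 -0.2 ] 0.086
[ 0.8  -0.24] 0.103
```

Request:
jog_arm --pt "4 -1.3 0 0 0" --pt "5.8 -1.9 0 0 0" --pt "5.8 -1.9 0 0 0" --pt "5.8 -1.9 0 0 0" --pt "5.8 -1.9 0.5 0 0" --pt "5.8 -1.9 0.5 0 0" --pt "5.8 -1.9 0.5 0 0" --pt "5.8 -1.9 0.5 0 0"

```text
time_s: 1.15
position: [0.5727, -0.3178, 0.2183]
tool_rot: [[0.952, 0.307, -0.001], [0.307, -0.952, -0.0], [-0.001, -0.0, -1.0]]
contact_force: [1.0, -1.1, 0.2]
gripper_width: 0.999
gripper_force: 0.0
```

```bash
python3 - <<'E'
from h import *
im,d,s=snap('wrist','w1');P=cloud('wrist',d,s);print(s['position'])
q=P.reshape(-1,3);k=q[(np.hypot(q[:,0]-.592,q[:,1]+.309)<.04)]
for a,b in((.005,.038),(.05,.066),(.07,.09)):
    t=k[(k[:,2]>a)&(k[:,2]<b)];print(a,len(t),len(t) and (np.median(t,0),t.min(0),t.max(0)))
E
```

```text
[ 0.5726985  -0.31780721  0.21831389]
0.005 78 (array([ 0.60656575, -0.30634031,  0.02738329]), array([ 0.59666935, -0.32466337,  0.00575277]), array([ 0.60836495, -0.29526605,  0.03658305]))
0.05 68 (array([ 0.59947281, -0.30750919,  0.06269879]), array([ 0.58531871, -0.31692325,  0.05004153]), array([ 0.60322922, -0.30052464,  0.06599865]))
0.07 118 (array([ 0.59546214, -0.30834242,  0.08233642]), array([ 0.59053388, -0.31439794,  0.0700553 ]), array([ 0.59903822, -0.30360102,  0.08692854]))
```

View pics/w1.png

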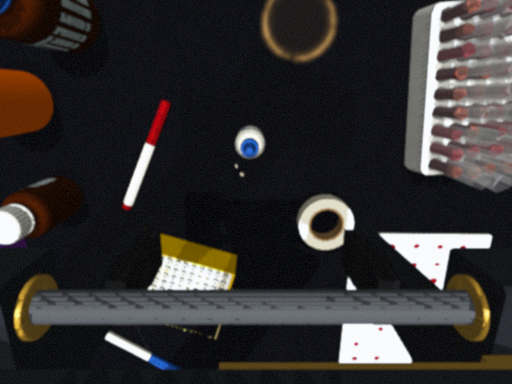

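The wrist view shows the dropper upright at (250,145), consistent with (0.593,-0.309). Going down now.

Request:
jog_arm --pt "1.1 -0.1 1 0 0" --pt "1.1 -0.1 3 0 0" --pt "0 0 4 0 0" --pt "0 0 4 0 0" --pt "0 0 3 0 0" --pt "0 0 2 0 0" --pt "0 0 1 0 0" --pt "0 0 0 0 0"

```text
time_s: 2.2
position: [0.5915, -0.3108, 0.0386]
tool_rot: [[0.952, 0.306, -0.0], [0.306, -0.952, -0.0], [-0.0, 0.0, -1.0]]
contact_force: [-0.4, 0.5, -0.0]
gripper_width: 1.003
gripper_force: 0.0
```

```bash
python3 - <<'E'
from h import *
im,d,s=snap('wrist','w2');print(s['position'])
E
```

```text
[ 0.59153526 -0.3108471   0.03861801]
```

View pics/w2.png

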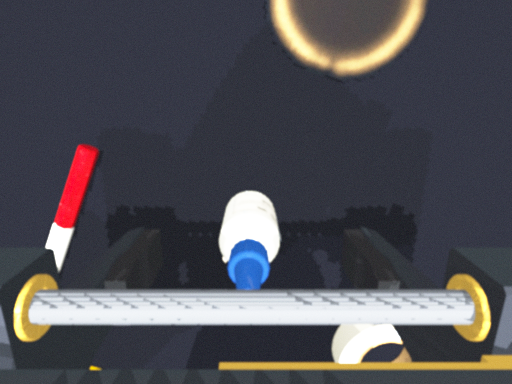

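The dropper (248,260) is centred between the fingers. I'll go down 2 cm and close.

Request:
jog_arm --pt "0.2 -0.1 1 0 0" --pt "0 0 1 0 0" --pt "0 0 0 0 0.3" --pt "0 0 0 0 0.6" --pt "0 0 0 0 1" --pt "0 0 0 0 1" --pt "0 0 0 0 1" --pt "0 0 0 0 1"

```text
time_s: 3.25
position: [0.5934, -0.3089, 0.0188]
tool_rot: [[0.952, 0.307, 0.0], [0.307, -0.952, -0.0], [0.0, 0.0, -1.0]]
contact_force: [0.7, -0.2, -0.3]
gripper_width: 0.339
gripper_force: 0.0
```

Request:
jog_arm --pt "0 0 0 0 1" --pt "0 0 0 0 1" --pt "0 0 0 0 1" --pt "0 0 -1 0 1" --pt "0 0 -3 0 1" --pt "0 0 -4 0 1" --pt "0 0 -5 0 1" --pt "0 0 -5 0 1"

```text
time_s: 4.25
position: [0.5932, -0.3087, 0.2009]
tool_rot: [[0.952, 0.307, 0.0], [0.307, -0.952, -0.0], [0.0, 0.0, -1.0]]
contact_force: [1.0, 0.3, -1.2]
gripper_width: 0.316
gripper_force: 30.0
```

Request:
jog_arm --pt "0 -3 0 0 1" --pt "0 -6 0 0 1" --pt "-0.5 -6 0 0 1" --pt "-0.5 -6 0 0 1" --pt "0 -6 0 0 1" --pt "0 -6 0 0 1" --pt "0 -6 0 0 1" --pt "0 -4 0 0 1"

```text
time_s: 5.25
position: [0.451, 0.1003, 0.1994]
tool_rot: [[0.951, 0.31, 0.001], [0.31, -0.951, 0.001], [0.001, -0.001, -1.0]]
contact_force: [1.0, 0.5, 0.1]
gripper_width: 0.313
gripper_force: 30.0
```

Request:
jog_arm --pt "-0.1 -1.5 0 0 1" --pt "-0.1 -1.5 0 0 1" --pt "0 0 3 0 1" --pt "0 0 4 0 1" --pt "0 0 3 0 1" --pt "0 0 2 0 1" --pt "0 0 1 0 1" --pt "0 0 0 0 1"

```text
time_s: 6.25
position: [0.441, 0.1245, 0.0685]
tool_rot: [[0.952, 0.305, -0.0], [0.305, -0.952, -0.001], [-0.001, 0.001, -1.0]]
contact_force: [-0.0, -0.0, -1.1]
gripper_width: 0.316
gripper_force: 30.0
```

```bash
python3 - <<'E'
from h import *
im,d,s=snap('wrist','w3');P=cloud('wrist',d,s);print(s['position'])
q=P.reshape(-1,3);q=q[np.hypot(q[:,0]-.4404,q[:,1]-.1276)<.035]
t=q[(q[:,2]>.032)&(q[:,2]<.036)];print(len(t),t.min(0),t.max(0))
from scipy.optimize import least_squares
o=least_squares(lambda x:np.hypot(t[:,0]-x[0],t[:,1]-x[1])-.0255,[.44,.128],loss='soft_l1',f_scale=.001);print(o.x,np.median(abs(o.fun)))
sc,d2,_=snap('scene','s3');a=cv2.imread('pics/scene%s.png'%'0');a=sc[190:330,180:340,::-1]
cv2.imwrite('pics/c3.png',np.hstack([cv2.resize(a,(457,400)),cv2.resize(im[...,::-1],None,fx=.66,fy=1.0417)[:400]]))
E
```

```text
[0.44103391 0.12447777 0.0684831 ]
1381 [0.42713354 0.09842249 0.03200121] [0.47054579 0.15498994 0.03599772]
[0.44299177 0.12677957] 0.001225394027561097
```

View pics/c3.png

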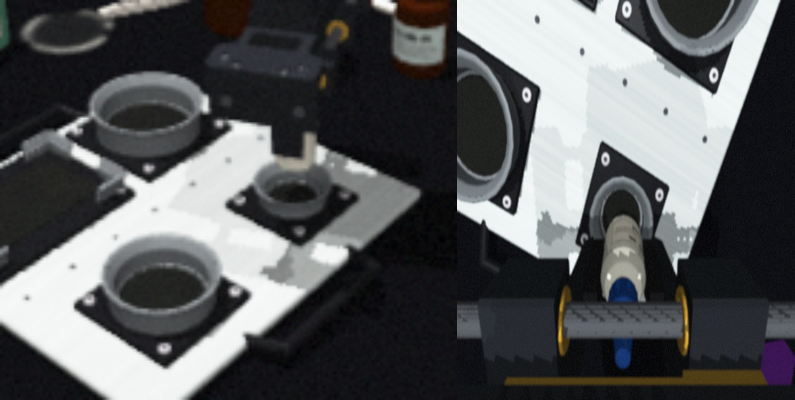

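The dropper hangs upright just above the narrow cup.

Request:
jog_arm --pt "0.1 -0.3 0 0 1" --pt "0 0 0.8 0 1" --pt "0 0 0.8 0 1" --pt "0 0 0.8 0 1" --pt "0 0 0.5 0 1" --pt "0 0 0 0 1" --pt "0 0 0 0 0.5" --pt "0 0 0 0 0.4"

```text
time_s: 7.35
position: [0.441, 0.1284, 0.0399]
tool_rot: [[0.952, 0.307, 0.0], [0.307, -0.952, 0.0], [0.0, 0.0, -1.0]]
contact_force: [-1.2, 0.3, -0.7]
gripper_width: 0.523
gripper_force: 0.0
```

Request:
jog_arm --pt "0 0 0 0 0.3" --pt "0 0 0 0 0" --pt "0 0 0 0 0" --pt "0 0 -2 0 0" --pt "0 0 -4 0 0" --pt "0 0 -5 0 0" --pt "0 0 -5 0 0" --pt "0 0 -5 0 0"

```text
time_s: 8.35
position: [0.4404, 0.1282, 0.2514]
tool_rot: [[0.952, 0.307, -0.0], [0.307, -0.952, -0.0], [-0.0, 0.0, -1.0]]
contact_force: [1.2, 0.7, -0.3]
gripper_width: 1.001
gripper_force: 0.0
```

```bash
python3 - <<'E'
from h import *
im,d,s=snap('scene','s4');P=cloud('scene',d)
q=P.reshape(-1,3);k=q[(np.hypot(q[:,0]-.4404,q[:,1]-.1276)<.03)]
for a,b in((.042,.058),(.073,.085),(.09,.11)):
    t=k[(k[:,2]>a)&(k[:,2]<b)];print(a,len(t),len(t) and (np.median(t,0),t.max(0)))
E
```

```text
0.042 96 (array([0.43259137, 0.13971485, 0.05037255]), array([0.45250906, 0.14441341, 0.05794245]))
0.073 41 (array([0.43556392, 0.13443556, 0.07884708]), array([0.44380168, 0.13677641, 0.08480707]))
0.09 37 (array([0.43831036, 0.13096628, 0.09710446]), array([0.44451562, 0.13343683, 0.10547419]))
```

The dropper is seated (its top is at 0.1055). Next is the large bottle.

Request:
jog_arm --pt "1.2 2.6 0 0 0" --pt "2.5 5.4 0 0 0" --pt "2.5 5.4 0 0 0" --pt "2.5 5.4 0 0 0" --pt "2.5 5.4 1 0 0" --pt "1.7 4.1 2 0 0" --pt "0 0 3 0 0" --pt "0 0 2 0 0"

```text
time_s: 9.4
position: [0.6495, -0.102, 0.1674]
tool_rot: [[0.952, 0.306, -0.003], [0.306, -0.952, 0.0], [-0.002, -0.001, -1.0]]
contact_force: [-1.1, 0.6, 0.2]
gripper_width: 0.999
gripper_force: 0.0
```

```bash
python3 - <<'E'
from h import *
im,d,s=snap('wrist','w5');P=cloud('wrist',d,s);print(s['position'])
q=P.reshape(-1,3)
from scipy.optimize import least_squares
t=q[(np.hypot(q[:,0]-.65,q[:,1]+.102)<.05)&(q[:,2]>.129)&(q[:,2]<.14)];print(len(t),t.mean(0),t.min(0),t.max(0))
E
```

```text
[ 0.64949982 -0.1020173   0.1673878 ]
2832 [ 0.65285286 -0.10119456  0.13430094] [ 0.63366155 -0.11955977  0.12901417] [ 0.67004771 -0.08340525  0.13672566]
```

View pics/w5.png

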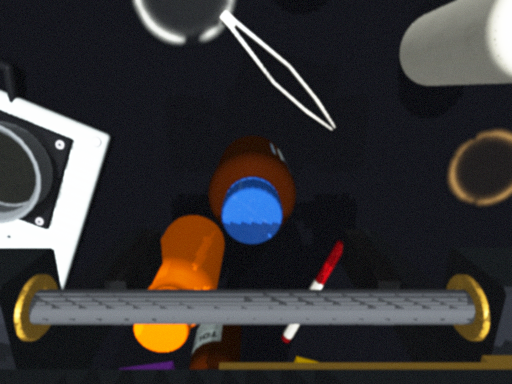

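The blue cap at (252,210) is centred between the fingers, and the orange bottle is clear of them.

Request:
jog_arm --pt "0.2 0 1.5 0 0" --pt "0 0 2 0 0" --pt "0 0 1.5 0 0" --pt "0 0 0.7 0 0" --pt "0 0 0 0 0.4" --pt "0 0 0 0 0.7" --pt "0 0 0 0 1" --pt "0 0 0 0 1"

```text
time_s: 10.45
position: [0.6526, -0.1008, 0.1131]
tool_rot: [[0.952, 0.307, 0.001], [0.307, -0.952, -0.0], [0.001, 0.0, -1.0]]
contact_force: [-0.5, 0.0, -0.4]
gripper_width: 0.571
gripper_force: 0.0
```

Request:
jog_arm --pt "0 0 0 0 1" --pt "0 0 0 0 1" --pt "0 0 0 0 1" --pt "0 0 -1 0 1" --pt "0 0 -1 0 1" --pt "0 0 0 0 1" --pt "0 0 0 0 1" --pt "0 0 0 0 1"

```text
time_s: 11.45
position: [0.652, -0.1007, 0.1324]
tool_rot: [[0.952, 0.307, -0.001], [0.307, -0.952, 0.0], [-0.001, -0.0, -1.0]]
contact_force: [0.5, 0.4, -2.0]
gripper_width: 0.409
gripper_force: 30.0
```

Request:
jog_arm --pt "0 0 -2 0 1" --pt "0 0 -3.5 0 1" --pt "0 0 -4 0 1" --pt "0 -1 -2.5 0 1" --pt "0 -2 -1 0 1" --pt "0 -3.5 0 0 1" --pt "0 -4 0 0 1" --pt "0 -4 0 0 1"

```text
time_s: 12.45
position: [0.6061, 0.0397, 0.2615]
tool_rot: [[0.951, 0.308, -0.003], [0.308, -0.951, 0.0], [-0.002, -0.001, -1.0]]
contact_force: [0.7, 0.3, -2.3]
gripper_width: 0.411
gripper_force: 30.0
```

Request:
jog_arm --pt "0 -4 0 0 1" --pt "0 -2.5 0 0 1" --pt "0.2 -1.4 0 0 1" --pt "0 0 1 0 1" --pt "0 0 2 0 1" --pt "0 0 2.5 0 1" --pt "0 0 2 0 1" --pt "0 0 1 0 1"

```text
time_s: 13.45
position: [0.585, 0.111, 0.1758]
tool_rot: [[0.952, 0.305, -0.003], [0.305, -0.952, -0.002], [-0.003, 0.001, -1.0]]
contact_force: [-0.4, -0.1, -2.3]
gripper_width: 0.412
gripper_force: 30.0
```

```bash
python3 - <<'E'
from h import *
print(readout.get_state()['position'])
im,d,s=snap('scene','s6');cv2.imwrite('pics/c6.png',cv2.resize(im[100:330,130:350,::-1],None,fx=2.5,fy=2.5))
E
```

```text
[0.58499673 0.1109738  0.17580521]
```

View pics/c6.png

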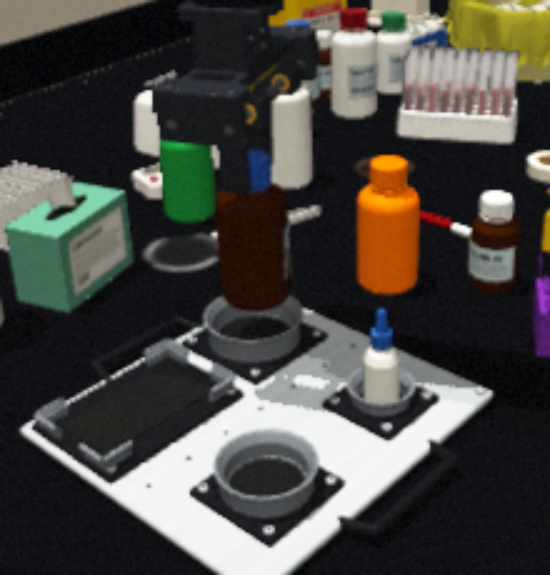

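The dropper is in its cup and the large bottle hangs upright over the wide cup. Lowering.

Request:
jog_arm --pt "0 -0.3 0 0 1" --pt "0 0 1 0 1" --pt "0 0 1.5 0 1" --pt "0 0 1 0 1" --pt "0 0 0.6 0 1" --pt "0 0 0 0 1" --pt "0 0 0 0 1" --pt "0 0 0 0 1"

```text
time_s: 14.5
position: [0.585, 0.116, 0.1371]
tool_rot: [[0.952, 0.307, 0.001], [0.307, -0.952, 0.0], [0.001, 0.0, -1.0]]
contact_force: [-0.1, -0.5, -3.1]
gripper_width: 0.413
gripper_force: 30.0
```

Request:
jog_arm --pt "0 0.2 0.2 0 1" --pt "0 0 0.2 0 1" --pt "0 0 0 0 1" --pt "0 0 0 0 1" --pt "0 0 0 0 0.5" --pt "0 0 0 0 0.4" --pt "0 0 0 0 0" --pt "0 0 0 0 0"

```text
time_s: 15.5
position: [0.5853, 0.1141, 0.1327]
tool_rot: [[0.952, 0.307, 0.0], [0.307, -0.952, 0.0], [0.0, -0.0, -1.0]]
contact_force: [-0.8, -0.0, 0.8]
gripper_width: 0.802
gripper_force: 0.0
```

Request:
jog_arm --pt "0 0 0 0 0" --pt "0 0 0 0 0" --pt "0 0 -2 0 0" --pt "0 0 -3 0 0" --pt "0 0 -4 0 0" --pt "0 0 -3 0 0" --pt "0 0 0 0 0" --pt "0 0 0 0 0"

```text
time_s: 16.5
position: [0.5846, 0.1139, 0.2519]
tool_rot: [[0.952, 0.307, -0.001], [0.307, -0.952, -0.0], [-0.002, -0.0, -1.0]]
contact_force: [0.4, -0.1, -0.4]
gripper_width: 1.002
gripper_force: 0.0
```

```bash
python3 - <<'E'
from m import *
print(readout.get_state()['position'])
im,d,s=snap('scene','s7');P=cloud('scene',d)
q=P.reshape(-1,3);k=q[(np.hypot(q[:,0]-.5844,q[:,1]-.1137)<.05)];print(np.percentile(k[k[:,2]<.17][:,2],[99,100]))
print(circ(P,(200,140,265,250),(.06,.105),.031,(.5844,.1137)),circ(P,(200,140,265,250),(.135,.152),.0185,(.5844,.1137)))
E
```

```text
[0.58459603 0.11387261 0.25192082]
[0.15401466 0.15508141]
(array([0.5834, 0.1122, 0.031 ]), 509, 0.0006) (array([0.5838, 0.1118, 0.0185]), 130, 0.0006)
```

Request:
jog_arm --pt "-2 2 0 0 0" --pt "-4.1 4.1 0 0 0" --pt "-4.1 4.1 0 0 0" --pt "-4.1 4.1 0 0 0" --pt "-4.4 4.6 0 0 0" --pt "0 0 4 0 0" --pt "0 0 4 0 0" --pt "0 0 3 0 0"

```text
time_s: 17.55
position: [0.4644, -0.1222, 0.1404]
tool_rot: [[0.952, 0.306, -0.003], [0.306, -0.952, 0.001], [-0.003, -0.002, -1.0]]
contact_force: [-0.5, -0.5, -1.0]
gripper_width: 1.001
gripper_force: 0.0
```

```bash
python3 - <<'E'
from h import *
im,d,s=snap('wrist','w8');P=cloud('wrist',d,s);print(s['position'])
q=P.reshape(-1,3)
t=q[(np.hypot(q[:,0]-.4645,q[:,1]+.124)<.04)&(q[:,2]>.095)&(q[:,2]<.105)];print(len(t),t.mean(0),t.min(0),t.max(0))
E
```

```text
[ 0.46441104 -0.12216747  0.14040528]
1974 [ 0.46705799 -0.12290712  0.09911939] [ 0.45031592 -0.13938469  0.09503175] [ 0.48181193 -0.10758589  0.10136312]
```

View pics/w8.png

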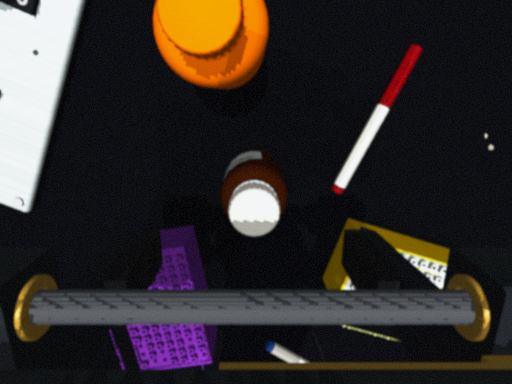

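The white cap (254,210) is centred. The fingers stay at z 0.08, above the purple and yellow boxes (0.071).

Request:
jog_arm --pt "0.1 0.1 1.5 0 0" --pt "0 0 2 0 0" --pt "0 0 1.5 0 0" --pt "0 0 0.8 0 0" --pt "0 0 0 0 0" --pt "0 0 0 0 0.4" --pt "0 0 0 0 0.6" --pt "0 0 0 0 1"

```text
time_s: 18.6
position: [0.4672, -0.1229, 0.0851]
tool_rot: [[0.952, 0.307, 0.001], [0.307, -0.952, -0.0], [0.001, 0.0, -1.0]]
contact_force: [-0.9, 0.6, 1.0]
gripper_width: 0.679
gripper_force: 0.0
```

Request:
jog_arm --pt "0 0 0 0 1" --pt "0 0 0 0 1" --pt "0 0 0 0 1" --pt "0 0 0 0 1" --pt "0 0 0 0 1" --pt "0 0 -1 0 1" --pt "0 0 -1 0 1" --pt "0 0 0 0 1"

```text
time_s: 19.6
position: [0.4677, -0.123, 0.1058]
tool_rot: [[0.952, 0.307, 0.002], [0.307, -0.952, -0.0], [0.002, 0.001, -1.0]]
contact_force: [0.7, -0.3, -1.6]
gripper_width: 0.357
gripper_force: 30.0
```

Request:
jog_arm --pt "0 0 -2 0 1" --pt "0 0 -4 0 1" --pt "0 0 -4 0 1" --pt "0 -1 -2 0 1" --pt "0.7 -3 0 0 1" --pt "1.2 -4.2 0 0 1" --pt "1.2 -4.2 0 0 1" --pt "1.2 -4.2 0 0 1"

```text
time_s: 20.6
position: [0.4567, 0.0496, 0.2248]
tool_rot: [[0.952, 0.307, 0.0], [0.307, -0.952, -0.0], [0.0, 0.0, -1.0]]
contact_force: [-0.2, -0.2, -1.3]
gripper_width: 0.36
gripper_force: 30.0
```

Request:
jog_arm --pt "1.2 -4.2 0 0 1" --pt "1.2 -4.2 0 0 1" --pt "1.2 -4.2 0 0 1" --pt "1.2 -4.2 0 0 1" --pt "0.8 -2.5 0 0 1" --pt "0.3 -1.2 0 0 1" --pt "0 0 0 0 1" --pt "0 0 0 0 1"

```text
time_s: 21.6
position: [0.4504, 0.2597, 0.2246]
tool_rot: [[0.952, 0.305, -0.0], [0.305, -0.952, -0.002], [-0.001, 0.001, -1.0]]
contact_force: [-0.3, -0.5, -1.8]
gripper_width: 0.356
gripper_force: 30.0
```

Request:
jog_arm --pt "0.4 -0.1 1 0 1" --pt "0 0 2.5 0 1" --pt "0 0 2.5 0 1" --pt "0 0 1.5 0 1" --pt "0 0 0.5 0 1" --pt "0 0 0 0 1" --pt "0 0 0 0 1" --pt "0 0 0 0 1"

```text
time_s: 22.6
position: [0.4542, 0.264, 0.1453]
tool_rot: [[0.952, 0.307, 0.001], [0.307, -0.952, 0.001], [0.001, -0.0, -1.0]]
contact_force: [0.8, 0.2, -1.1]
gripper_width: 0.358
gripper_force: 30.0
```

```bash
python3 - <<'E'
from m import *
print(readout.get_state()['position'])
im,d,s=snap('scene','s9');P=cloud('scene',d)
print(circ(P,(195,200,275,310),(.068,.115),.024,(.4533,.2617)))
cv2.imwrite('pics/c9.png',cv2.resize(im[150:330,130:350,::-1],None,fx=2.5,fy=2.5))
E
```

```text
[0.45415202 0.2639666  0.14531541]
(array([0.4518, 0.2632, 0.024 ]), 612, 0.0005)
```

View pics/c9.png

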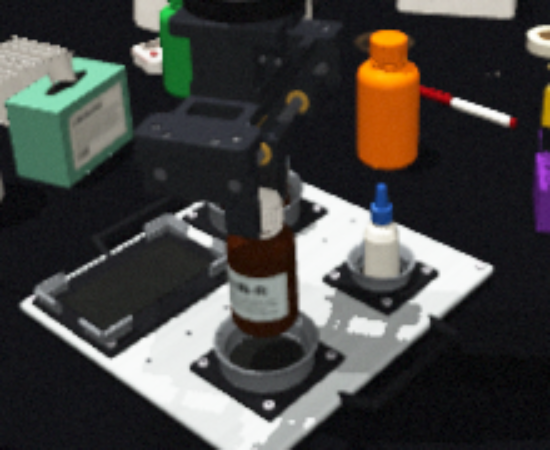

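The small bottle hangs upright over the medium cup. A small correction, then lower.

Request:
jog_arm --pt "0.1 0.2 0.5 0 1" --pt "0 0 1 0 1" --pt "0 0 1 0 1" --pt "0 0 0.8 0 1" --pt "0 0 0.4 0 1" --pt "0 0 0.1 0 1" --pt "0 0 0 0 1" --pt "0 0 0 0 1"

```text
time_s: 23.65
position: [0.4555, 0.2623, 0.107]
tool_rot: [[0.952, 0.307, 0.001], [0.307, -0.952, 0.0], [0.001, -0.0, -1.0]]
contact_force: [0.1, -0.6, -1.0]
gripper_width: 0.36
gripper_force: 30.0
```

Request:
jog_arm --pt "0 0 0.15 0 1" --pt "0 0 0 0 1" --pt "0 0 0 0 1" --pt "0 0 0 0 0.5" --pt "0 0 0 0 0.3" --pt "0 0 0 0 0" --pt "0 0 0 0 0" --pt "0 0 0 0 0"

```text
time_s: 24.65
position: [0.4553, 0.2622, 0.1052]
tool_rot: [[0.952, 0.307, 0.0], [0.307, -0.952, -0.0], [0.0, 0.0, -1.0]]
contact_force: [-0.0, -1.0, -0.1]
gripper_width: 0.899
gripper_force: 0.0
```

Request:
jog_arm --pt "0 0 0 0 0" --pt "0 0 -2 0 0" --pt "0 0 -4 0 0" --pt "0 0 -4 0 0" --pt "0 0 -4 0 0" --pt "0 0 0 0 0" --pt "0 0 0 0 0" --pt "0 0 0 0 0"

```text
time_s: 25.65
position: [0.4545, 0.2617, 0.2439]
tool_rot: [[0.952, 0.307, -0.002], [0.307, -0.952, -0.002], [-0.003, 0.001, -1.0]]
contact_force: [0.1, -0.3, -0.7]
gripper_width: 1.0
gripper_force: 0.0
```

```bash
python3 - <<'E'
from m import *
print(readout.get_state()['position'])
im,d,s=snap('scene','s10');P=cloud('scene',d)
q=P.reshape(-1,3);k=q[(np.hypot(q[:,0]-.4533,q[:,1]-.2617)<.03)&(q[:,2]<.16)];print(np.percentile(k[:,2],[99,100]))
print(circ(P,(195,180,275,310),(.05,.08),.024,(.4533,.2617)),circ(P,(195,180,275,310),(.103,.117),.016,(.4533,.2617)))
E
```

```text
[0.45452577 0.26168    0.24394894]
[0.11908662 0.11992644]
(array([0.4531, 0.2612, 0.024 ]), 376, 0.0004) (array([0.4537, 0.2609, 0.016 ]), 131, 0.0005)
```

Both cups check out. Now the tip box.

Request:
jog_arm --pt "-1.5 4 0 0 0" --pt "-2.3 5.7 0 0 0" --pt "-2.3 5.7 0 0 0" --pt "-2.3 5.7 0 0 0" --pt "-2.3 5.7 0 0 0" --pt "-2.3 5.7 0 0 0" --pt "-2.3 5.7 0 0 0" --pt "-2.3 5.7 0 0 0"

```text
time_s: 26.7
position: [0.4219, -0.2115, 0.2446]
tool_rot: [[0.952, 0.307, -0.001], [0.307, -0.952, 0.001], [-0.001, -0.001, -1.0]]
contact_force: [0.8, 0.7, -1.1]
gripper_width: 1.0
gripper_force: 0.0
```

```bash
python3 - <<'E'
from h import *
s=readout.get_state();print(s['position'],s['q'].round(1))
E
```

```text
[ 0.42191965 -0.21146735  0.24455253] [ 24.3  27.7  -4.9 115.    3.7  37.5 -55.1]
```

Request:
jog_arm --pt "0 0 0 -10 0" --pt "0 0 0 -10.5 0" --pt "0 0 0 -10.5 0" --pt "0 0 0 -10.5 0" --pt "0 0 0 -10.5 0" --pt "0 0 0 -10.5 0" --pt "0 0 0 -10 0" --pt "0 0 0 0 0"

```text
time_s: 27.7
position: [0.4221, -0.2096, 0.2445]
tool_rot: [[-0.004, 1.0, -0.001], [1.0, 0.004, 0.001], [0.001, -0.001, -1.0]]
contact_force: [-0.4, 0.6, -0.9]
gripper_width: 0.998
gripper_force: 0.0
```

Request:
jog_arm --pt "-2 0 0 0 0" --pt "-3 0 0 0 0" --pt "-1.5 0 1 0 0" --pt "0 0 3 0 0" --pt "0 0 3 0 0" --pt "0 0 3 0 0" --pt "0 0 1 0 0" --pt "0 0 0 0 0"

```text
time_s: 28.7
position: [0.4227, -0.2741, 0.1347]
tool_rot: [[-0.006, 1.0, -0.001], [1.0, 0.006, 0.001], [0.001, -0.001, -1.0]]
contact_force: [-0.1, 0.3, 0.5]
gripper_width: 0.999
gripper_force: 0.0
```

```bash
python3 - <<'E'
from m import *
im,d,s=snap('wrist','w11');P=cloud('wrist',d,s);print(s['position'],s['tool_rot'].round(3))
q=P.reshape(-1,3);q=q[(abs(q[:,0]-.42)<.06)&(abs(q[:,1]+.28)<.09)]
for a,b in((.02,.05),(.06,.08)):
    t=q[(q[:,2]>a)&(q[:,2]<b)];print(len(t), len(t) and (cv2.minAreaRect((t[:,:2]*1000).astype(np.float32)),np.percentile(t,[1,99],0)))
E
```

```text
[ 0.42274118 -0.27412349  0.13473173] [[-0.006  1.    -0.001]
 [ 1.     0.006  0.001]
 [ 0.001 -0.001 -1.   ]]
12712 (((419.7960510253906, -278.81884765625), (67.66407012939453, 118.17684173583984), 0.4353673458099365), array([[ 0.38868932, -0.33581903,  0.03481343],
       [ 0.4529104 , -0.21986517,  0.04968197]]))
508 (((420.89208984375, -278.8944396972656), (65.2978286743164, 118.10807800292969), 0.24913117289543152), array([[ 0.38826728, -0.33718797,  0.06871373],
       [ 0.4535623 , -0.2200367 ,  0.07304754]]))
```

View pics/w11.png

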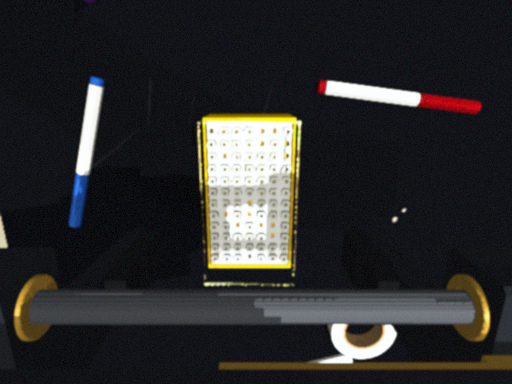

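The box (250,195) is aligned with the tool, and its centre matches the scene estimate at (0.420,-0.279).

Request:
jog_arm --pt "-0.5 -0.2 0 0 0" --pt "0 0 1.5 0 0" --pt "0 0 2.5 0 0" --pt "0 0 2.5 0 0" --pt "0 0 2.3 0 0" --pt "0 0 1.4 0 0" --pt "0 0 0 0 0" --pt "0 0 0 0 0.2"

```text
time_s: 29.75
position: [0.4214, -0.2801, 0.034]
tool_rot: [[-0.006, 1.0, 0.001], [1.0, 0.006, -0.001], [-0.001, 0.001, -1.0]]
contact_force: [0.2, 0.3, 0.3]
gripper_width: 0.912
gripper_force: 0.0
```

Request:
jog_arm --pt "0 0 0 0 0.4" --pt "0 0 0 0 1" --pt "0 0 0 0 1" --pt "0 0 0 0 1" --pt "0 0 0 0 1" --pt "0 0 0 0 1" --pt "0 0 -1 0 1" --pt "0 0 -2 0 1"

```text
time_s: 30.75
position: [0.4203, -0.2793, 0.0633]
tool_rot: [[-0.007, 1.0, -0.002], [1.0, 0.007, 0.001], [0.001, -0.002, -1.0]]
contact_force: [0.2, -1.2, -1.6]
gripper_width: 0.746
gripper_force: 30.0
```

Request:
jog_arm --pt "0 0 -3 0 1" --pt "0 0 -4 3 1" --pt "0 0 -4 2.9 1" --pt "0 0 -3.5 0 1" --pt "1.5 0.4 0 0 1" --pt "3.5 0.8 0 0 1" --pt "5 1.1 0 0 1" --pt "5 1.1 0 0 1"

```text
time_s: 31.75
position: [0.4686, -0.1313, 0.2071]
tool_rot: [[0.096, 0.995, -0.002], [0.995, -0.096, 0.001], [0.001, -0.002, -1.0]]
contact_force: [1.1, -0.8, -2.0]
gripper_width: 0.747
gripper_force: 30.0
```

Request:
jog_arm --pt "5 1.2 0 0 1" --pt "5 1.2 0 0 1" --pt "5 1.2 0 0 1" --pt "5 1.2 0 0 1" --pt "5 1.2 0 0 1" --pt "5 1.2 0 0 1" --pt "4 1 0 0 1" --pt "2 0.4 0 0 1"

```text
time_s: 32.75
position: [0.5879, 0.2205, 0.2064]
tool_rot: [[0.092, 0.996, -0.003], [0.996, -0.092, 0.001], [0.001, -0.003, -1.0]]
contact_force: [0.4, 0.0, -2.0]
gripper_width: 0.747
gripper_force: 30.0
```

Request:
jog_arm --pt "1.2 0.3 0 0 1" --pt "1.2 0.2 0 0 1" --pt "0 0 2 0 1" --pt "0 0 4 0 1" --pt "0 0 3 0 1" --pt "0 0 2 0 1" --pt "0 0 0.5 0 1" --pt "0 0 0 0 1"

```text
time_s: 33.75
position: [0.5973, 0.2399, 0.0937]
tool_rot: [[0.097, 0.995, 0.001], [0.995, -0.097, 0.0], [0.0, 0.001, -1.0]]
contact_force: [0.3, -1.0, -0.9]
gripper_width: 0.746
gripper_force: 30.0
```

```bash
python3 - <<'E'
from h import *
im,d,s=snap('wrist','w12');P=cloud('wrist',d,s);print(s['position'],s['tool_rot'].round(3))
im2,_,_=snap('scene','s12')
cv2.imwrite('pics/c12.png',np.hstack([cv2.resize(im2[150:330,130:310,::-1],(400,400)),cv2.resize(im[...,::-1],(400,400))]))
E
```

```text
[0.59728035 0.23991267 0.0936561 ] [[ 0.097  0.995  0.001]
 [ 0.995 -0.097  0.   ]
 [ 0.     0.001 -1.   ]]
```

View pics/c12.png

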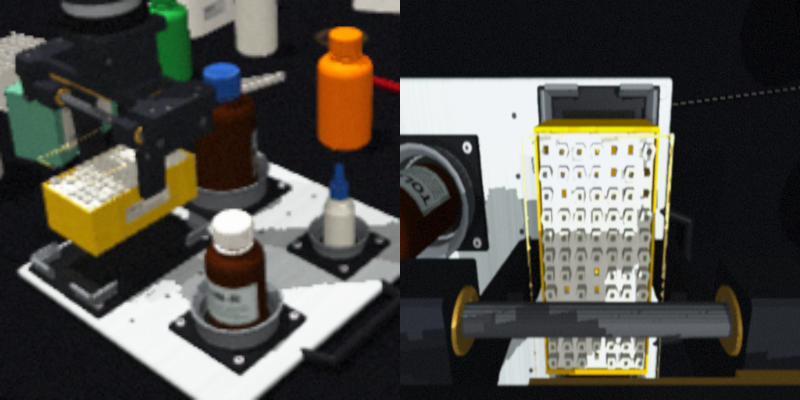

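The box hangs level over the nest. I'll shift 8 mm along its length, then lower.

Request:
jog_arm --pt "0.4 -0.1 0 0 1" --pt "0.3 0 0 0 1" --pt "0 0 1 0 1" --pt "0 0 1 0 1" --pt "0 0 0.5 0 1" --pt "0 0 0 0 1" --pt "0 0 0 0 1" --pt "0 0 0 0 1"

```text
time_s: 34.85
position: [0.5968, 0.2469, 0.0685]
tool_rot: [[0.097, 0.995, 0.001], [0.995, -0.097, 0.0], [0.0, 0.001, -1.0]]
contact_force: [1.2, -0.0, -1.5]
gripper_width: 0.745
gripper_force: 30.0
```

Request:
jog_arm --pt "0.1 0.1 0.4 0 1" --pt "0 0 0.5 0 1" --pt "0 0 0.4 0 1" --pt "0 0 0.2 0 1" --pt "0 0 0.1 0 1" --pt "0 0 0 0 1" --pt "0 0 0 0 1" --pt "0 0 0 0 1"

```text
time_s: 35.85
position: [0.5973, 0.2475, 0.053]
tool_rot: [[0.096, 0.995, -0.0], [0.995, -0.096, -0.001], [-0.001, -0.0, -1.0]]
contact_force: [-2.5, -1.2, 4.9]
gripper_width: 0.747
gripper_force: 30.0
```

Request:
jog_arm --pt "0 0 0 0 0.2" --pt "0 0 0 0 0.1" --pt "0 0 0 0 0" --pt "0 0 0 0 0" --pt "0 0 0 0 0" --pt "0 0 -1 0 0" --pt "0 0 -2 0 0" --pt "0 0 -3 0 0"

```text
time_s: 36.85
position: [0.5975, 0.2476, 0.1136]
tool_rot: [[0.096, 0.995, -0.0], [0.995, -0.096, -0.0], [-0.0, -0.0, -1.0]]
contact_force: [0.1, 0.2, -0.0]
gripper_width: 0.997
gripper_force: 0.0
```

Request:
jog_arm --pt "0 0 -4 0 0" --pt "0 0 -4 0 0" --pt "0 0 -4 0 0" --pt "0 0 -2 0 0" --pt "0 0 0 0 0" --pt "0 0 0 0 0" --pt "0 0 0 0 0" --pt "0 0 0 0 0"

```text
time_s: 37.85
position: [0.5972, 0.2476, 0.2513]
tool_rot: [[0.096, 0.995, -0.002], [0.995, -0.096, -0.001], [-0.001, -0.001, -1.0]]
contact_force: [0.4, -0.6, 0.3]
gripper_width: 1.002
gripper_force: 0.0
```

```bash
python3 - <<'E'
from m import *
im,d,s=snap('scene','s13');P=cloud('scene',d);print(s['position'])
w,dw,s=snap('wrist','w13');W=cloud('wrist',dw,s)
q=W.reshape(-1,3);a=np.radians(-5.5);ex=np.array([np.cos(a),np.sin(a)]);ey=np.array([-ex[1],ex[0]])
D=q[:,:2]-[.5973,.248];q=q[(abs(D@ex)<.05)&(abs(D@ey)<.075)]
for lo,hi in((.045,.075),(.082,.1)):
    t=q[(q[:,2]>lo)&(q[:,2]<hi)];print(len(t),cv2.minAreaRect((t[:,:2]*1000).astype(np.float32)),np.percentile(t[:,2],[5,50,95]))
print(circ(P,(200,140,265,250),(.06,.105),.031,(.5844,.1137)),circ(P,(195,180,275,310),(.05,.08),.024,(.4533,.2617)),circ(P,(265,200,305,275),(.038,.058),.0145,(.4404,.1276)))
cv2.imwrite('pics/c13.png',np.hstack([cv2.resize(im[150:330,130:310,::-1],(400,400)),cv2.resize(w[...,::-1],(400,400))]))
E
```

```text
[0.5972314  0.24755225 0.25128065]
6889 ((596.4008178710938, 248.80262756347656), (117.44583129882812, 67.24638366699219), 84.45101165771484) [0.06154616 0.06362051 0.06838516]
237 ((597.313232421875, 248.38925170898438), (117.3577880859375, 64.89777374267578), 84.69223022460938) [0.08807623 0.08995617 0.09186479]
(array([0.5834, 0.1123, 0.031 ]), 508, 0.0006) (array([0.453 , 0.2613, 0.024 ]), 368, 0.0004) (array([0.4398, 0.1278, 0.0145]), 120, 0.0006)
```

View pics/c13.png

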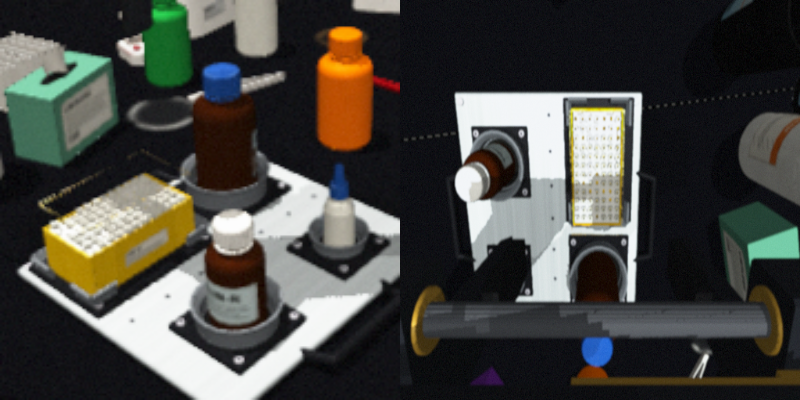

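The picture shows all four seated. Lid top is at 0.090 (19 + 71 mm), every axis is within 2 mm, and the arm is clear. Handing in.

```bash
python3 -c "
from plant import workorder;print(workorder.job_done())"
```

```text
the job is handed in; nothing more can be done
None
```

The job is handed in: all three bottles and the tip box stand upright in their carriers, by my measurements within 2 mm of centre and down on the floors, after about 38 s of the 115 s allowed; no verdict came back.

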